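Fetch the reagent jar from behind the bottles for weighing

ROBOT

A 6-joint arm with a two-finger parallel gripper is mounted at the origin on the work surface. World frame = base frame: x ahead of the robot, y to its left, z up, the work surface at z = 0. Lengths are in mm, angles in degrees, forces in N, time in s.
With the tool pointing down it reaches from about 350 to 850 mm from the base axis. Payload 8.1 kg.
Tool frame: the origin (TCP) lies at the very end of the fingers, on their centre line; the grasp point (between the pads) lies behind it (manip.pinch_z is the z of the grasp point in the tool frame, in mm); z points along the fingers, y is the line along which they close (so a half turn about z gives the same grasp; the last joint's range is limited). The gripper opens to 93 mm and grips with 3 to 60 N. Pads are 15 mm wide; open, the fingers measure 128 mm over their backs; the gripper's body (75 mm by 188 mm) begins 65 mm behind the grasp point.
Start: joints at [-77.888, 7.471, 85.268, -0, 87.261, -4.893], TCP at [175.497, -573.765, 218.635] pointing down, gripper open.
Joint ranges: [-169.43, 169.43], [-51.17, 129.36], [1.28, 143.12], [-76.62, 256.62], [0, 156.53], [-152.29, 152.29]. Speed limits (degrees/s): [136.94, 136.94, 159.86, 180, 180, 180].

INTERFACE

Orientations are given as [roll, pitch, yaw] about the fixed x, y, z axes, in that order (R = Rz(yaw) Ry(pitch) Rx(roll)).
In Python, from plant import manip, eyes, ticket gives the robot as it stands (manip), with the cameras (eyes) and the job (ticket).
- The arm moves only by the shell command python3 drive.py FILE, which reads ROWS from the file FILE. ROWS is a JSON list of rows, 1 to 5 of them, each an object with the fields dx, dy, dz (the shift in a scale on which 1.0 is 600 mm), yaw (a turn about the tool's z in parts of the range, where 1.0 means 90 degrees), jaw (the finger opening in mm); a field left out counts as zero (the opening has to be given); each row is the pose to reach, as a shift and turn from the pose commanded when the command began, along the tool's axes at that moment; what a row does not reach only later rows make up. A row lasts 1/8 s, in which the tool goes at most 62.5 mm and 10.7 degrees, less where a joint would pass 70% of its speed; a pose out of reach is approached as far as the arm can. The fingers move at their own pace and stop on an object; the grip force is fixed at half the most. Time passes only in rows, so rows that do not move let the fingers close. It prints the time, the measured TCP pose, the force, the opening and the grip force at its end. No shift or turn number may pass 1 either way. Input that does not fit is refused with a message, and nothing moves.
- manip.observe(): the state, without advancing time (a new reading comes with each control period).
- eyes.snapshot(name): name is "side" or "top"; returns a dict with "img" (384x512x3 uint8, red, green, blue), "fovy" (degrees; the focal length in pixels is half the picture's height over the tangent of half this angle, whatever the lens; pixels are square), "cx", "cy" (the principal point, pixels), "xyz" and "rotation" of the camera in the world. Camera axes: x right, y up, looking along -z (the intrinsics and any distortion apply to the point x, -y, -z); pixel columns grow to the right and rows downward; lengths in mm; the calibration is good to about 2 mm. A picture is of the moment at which its call begins. There is no depth.
- ticket.sign_off(): hands the job in; it is judged then, once.
The state is a dict: "time": time; "joint_positions": joint angles; "dq": joint speeds; "effort": joint torques, N m; "tcp_pos": TCP position; "ee_rot": TCP orientation; "contact_force": force on the tool from outside, world axes, zero at the start; "wrist_torque": the same for the moment, N m; "width": finger opening in mm; "finger_force": force on a finger pad.
Only numpy, scipy, OpenCV 4.12 (cv2) and the standard library are available. Lean on these libraries where they do the work, as an engineer would, in place of code of your own. Each camera call takes 0.05 s, during which the arm holds its last target. There are 200 camera calls.

TASK

Clear the three colour-capped bottles out of the grey tray and stand them on the black side mat, then, while they wait there, fetch the green-lidded jar from behind them and stand it on the middle of the balance's pan; finally put the bottles back, each standing centred on the disc of its own colour. Never tip a bottle or the jar over, and leave the amber pot where it is.

Things in the scene. Friction and masses are not known exactly. Their poses are not given: they have to be found in the camera images.
- red_bottle: loose white plastic bottle with a red screw cap and a thin red band; 110 mm tall, about 140 g; body 44 mm in diameter up to 70 mm, then a shoulder tapering to the cap, which is 30 mm in diameter from 82 to 110 mm: grip it by the cap from above. Origin: centre of its underside, z up. It starts on the red disc in the tray
- blue_bottle: loose white plastic bottle with a blue screw cap and a thin blue band; 110 mm tall, about 140 g; body 44 mm in diameter up to 70 mm, then a shoulder tapering to the cap, which is 30 mm in diameter from 82 to 110 mm: grip it by the cap from above. Origin: centre of its underside, z up. It starts on the blue disc in the tray
- yellow_bottle: loose white plastic bottle with a yellow screw cap and a thin yellow band; 110 mm tall, about 140 g; body 44 mm in diameter up to 70 mm, then a shoulder tapering to the cap, which is 30 mm in diameter from 82 to 110 mm: grip it by the cap from above. Origin: centre of its underside, z up. It starts on the yellow disc in the tray
- red_disc: fixed flat red disc, 56 mm in diameter, 2 mm thick, home of the red bottle, on the floor of the fixed grey tray. Origin: centre of its underside (4 mm above the table), z up; its x and y axes are the tray's: x away from the robot to the back row, y along the row. The three discs lie in one row 75 mm apart; the order of the colours varies
- blue_disc: fixed flat blue disc, 56 mm in diameter, 2 mm thick, home of the blue bottle, on the floor of the fixed grey tray. Origin: centre of its underside (4 mm above the table), z up; its x and y axes are the tray's: x away from the robot to the back row, y along the row. The three discs lie in one row 75 mm apart; the order of the colours varies
- yellow_disc: fixed flat yellow disc, 56 mm in diameter, 2 mm thick, home of the yellow bottle, on the floor of the fixed grey tray. Origin: centre of its underside (4 mm above the table), z up; its x and y axes are the tray's: x away from the robot to the back row, y along the row. The three discs lie in one row 75 mm apart; the order of the colours varies
- jar: the wanted jar: loose, white with a green screw lid, 52 mm in diameter, 48 mm tall, straight sided, about 120 g. Origin: centre of its underside, z up. It stands on the tray floor in the back row, 55 mm beyond the row of bottles (along disc x) and 55 mm left or right of the row's middle; along disc y at least 25 mm is free on both sides of it
- pot: bystander, to be left alone: low amber pot with a black lid, 44 mm in diameter, 39 mm tall, about 90 g, loose in the tray's back row, 110 mm from the jar along disc y. Origin: centre of its underside. The tray is 150 mm deep (disc x) and 240 mm wide (disc y), its floor 4 mm and its rim 15 mm above the table
- mat: side area: fixed black rubber mat with a thin white border line, 300 mm (its x) by 140 mm (its y), 3 mm thick. It lies to the left or to the right of the tray, its long side roughly along world x. Origin: centre of its underside, z up
- balance: fixed white laboratory balance with a round steel pan 110 mm in diameter, the pan's top 70 mm above the table and 14 mm above the housing. It stands on the other side of the tray from the mat. Origin: on the pan's vertical axis, at table height, z up; the housing is 170 mm wide (y) and reaches from 160 mm before (-x, the display) to 70 mm behind this axis, 56 mm high

How it is judged:
By the outcome, as a careful person would: the job done as asked, in the order asked, and still so for the second after the job is handed in, with the robot touching nothing.
It also fails if it takes over 144 s, if anything falls off the work surface, if the arm or the gripper's body presses on something with over 40 N, if the wrist force passes 120 N, or if a joint passes its speed limit or range.

## Working session

There is one attempt and no reset: what is moved stays moved. The work goes in short steps, Python scripts to look and compute and a shell command to move; the robot and the scene stay as the last step left them, time stands still between calls to the robot, and variables do not carry over. Pictures are saved under pics/ and viewed, at most 14 in all, crops included, and the job is handed in when it is done.

```bash
ls; mkdir -p pics; python3 - <<'E'
from plant import manip, eyes, ticket
import cv2
print(manip.pinch_z); o=manip.observe(); print(o)
for n in("top","side"):
    s=eyes.snapshot(n); cv2.imwrite(f"pics/{n}0.png",s["img"][:,:,::-1]); print({k:v for k,v in s.items() if k!="img"})
E
```

```text
drive.py
pics
plant.py
-18.8
{'time': 0.0, 'joint_positions': array([-7.78862883e+01,  7.51453566e+00,  8.53289770e+01, -7.28503802e-04,
        8.72619536e+01, -4.89479477e+00]), 'dq': array([ 0.05705184, -0.02770324,  0.05966591,  0.07582754, -0.11053403,
       -0.08387774]), 'effort': array([-3.75878917e-04, -5.59847510e+01, -4.91760635e+01,  7.66359223e-02,
        3.53684183e-02, -1.58657899e-04]), 'tcp_pos': array([ 175.3871671, -573.1958952,  217.5963216]), 'ee_rot': array([-1.79894856e+02, -8.27409979e-03,  1.70085343e+01]), 'contact_force': array([ 0.82873392, -0.10284898, -0.38889711]), 'wrist_torque': array([ 0.0275501 , -0.04236394, -0.01095617]), 'finger_force': 0.0, 'width': 93.06170583609915}
{'fovy': 47.84552776882636, 'cx': 253.45751865101812, 'cy': 183.43549383344873, 'xyz': array([4.75332878e+02, 3.65237783e-01, 1.02135471e+03]), 'rotation': array([  6.62601818,   0.3578872 , -90.20269033])}
{'fovy': 42.62674985652885, 'cx': 255.26846771434793, 'cy': 201.48398353793777, 'xyz': array([547.10950105, 836.92213067, 842.94269463]), 'rotation': array([  46.6080232 ,   -1.16951533, -175.84919703])}
```

View pics/top0.png

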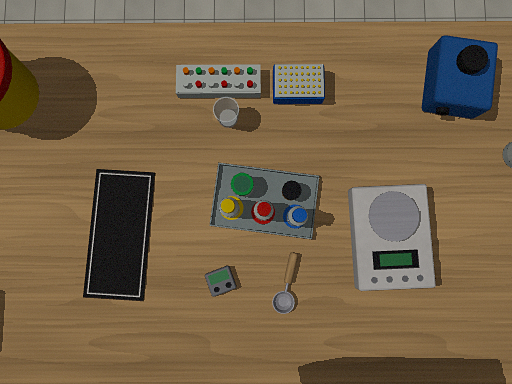

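View pics/side0.png

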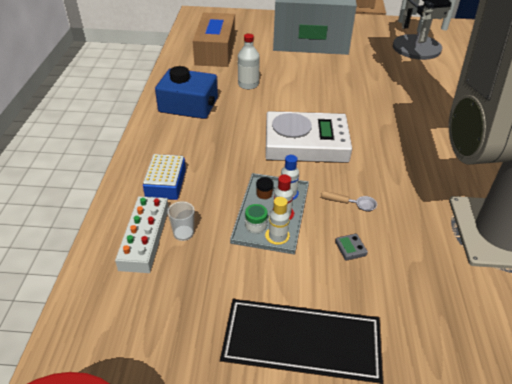

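The top view shows the mat on the left (x 84–155, y 170–300) and the balance on the right, with its pan at (394,216). In the tray the caps run yellow (228,205), red (264,210), blue (299,215). The jar is at (242,184) and the pot at (291,190). The side view agrees.

```bash
cat > h.py <<'E'
import numpy as np, cv2, sys
from scipy.spatial.transform import Rotation as R
from plant import manip, eyes, ticket
HSV={'red':[((0,150,90),(6,255,255)),((174,150,90),(180,255,255))],'yellow':[((22,150,90),(33,255,255))],
 'blue':[((103,150,90),(120,255,255))],'green':[((55,120,50),(80,255,255))]}
def snap(n,save=None):
    s=eyes.snapshot(n)
    if save: cv2.imwrite(f"pics/{save}.png",s["img"][:,:,::-1])
    return s
def ray(s,uv):
    f=s["img"].shape[0]/2/np.tan(np.radians(s["fovy"]/2))
    d=np.array([(uv[0]-s["cx"])/f,-(uv[1]-s["cy"])/f,-1])
    return np.array(s["xyz"]),R.from_euler('xyz',s["rotation"],degrees=True).apply(d)
def onz(s,uv,z):
    c,d=ray(s,uv); return (c+d*(z-c[2])/d[2])[:2]
def proj(s,p):
    f=s["img"].shape[0]/2/np.tan(np.radians(s["fovy"]/2))
    q=R.from_euler('xyz',s["rotation"],degrees=True).inv().apply(np.array(p)-s["xyz"])
    return np.array([s["cx"]+f*q[0]/-q[2],s["cy"]-f*q[1]/-q[2]])
def mask(s,c):
    h=cv2.cvtColor(s["img"],cv2.COLOR_RGB2HSV)
    return sum(cv2.inRange(h,a,b) for a,b in HSV[c])
def blobs(s,c,amin=25):
    cs,_=cv2.findContours(mask(s,c),cv2.RETR_EXTERNAL,cv2.CHAIN_APPROX_NONE)
    return sorted([k for k in cs if cv2.contourArea(k)>amin],key=cv2.contourArea)[::-1]
E
python3 - <<'E'
from h import *
s=snap("top");t=snap("side")
for n,v in(("top",s),("side",t)):
  for c in HSV:
    for k in blobs(v,c):
        m=cv2.moments(k);print(n,c,cv2.contourArea(k),np.round([m['m10']/m['m00'],m['m01']/m['m00']],1),cv2.boundingRect(k))
g=cv2.cvtColor(s["img"],cv2.COLOR_RGB2GRAY)
_,b=cv2.threshold(g,60,255,cv2.THRESH_BINARY_INV)
k=[k for k in cv2.findContours(b,cv2.RETR_EXTERNAL,1)[0] if k[:,0,0].min()>70 and k[:,0,0].max()<170 and cv2.contourArea(k)>1000]
for q in k: 
  r=cv2.minAreaRect(q);print("mat",r,onz(s,r[0],3),[np.round(onz(s,p,3)) for p in cv2.boxPoints(r)])
c=s["img"][150:250,200:440,::-1];cv2.imwrite("pics/c1.png",cv2.resize(c,None,fx=3.3,fy=3.3,interpolation=cv2.INTER_CUBIC))
E
```

```text
top red 133.0 [263.6 208.5] (257, 202, 14, 14)
top red 95.0 [ 1.6 64. ] (0, 45, 5, 40)
top red 34.0 [260.8 221. ] (254, 218, 16, 6)
top yellow 134.0 [227.4 205.4] (221, 199, 14, 14)
top yellow 64.0 [237.1 208.5] (221, 196, 22, 24)
top blue 3607.5 [465.6  71.8] (435, 36, 62, 73)
top blue 136.0 [299.4 214.7] (293, 208, 14, 14)
top blue 39.0 [282.3  85.5] (273, 65, 52, 35)
top green 368.0 [241.8 183.6] (231, 173, 23, 22)
top green 340.0 [395.3 259.2] (380, 253, 32, 14)
top green 148.0 [218.3 276.8] (208, 270, 21, 15)
side red 600.0 [ 70.  378.5] (28, 372, 82, 12)
side red 136.5 [284.1 182.1] (279, 175, 12, 16)
side red 56.5 [248.3  37.3] (244, 34, 10, 8)
side yellow 162.0 [279.8 204.9] (274, 197, 13, 17)
side yellow 32.5 [272.4 238. ] (266, 230, 23, 14)
side blue 1763.0 [184.1  94.2] (156, 70, 60, 48)
side blue 356.5 [161.5 190.5] (143, 160, 41, 39)
side blue 149.5 [214.2  26.4] (206, 20, 17, 14)
side blue 120.5 [290.6 162. ] (286, 155, 11, 15)
side green 300.5 [255.9 213.2] (246, 204, 21, 19)
side green 280.0 [312.5  31.8] (299, 26, 28, 13)
side green 126.5 [325.4 128.5] (320, 121, 12, 16)
side green 74.0 [347.2 244.5] (341, 238, 14, 14)
mat ((119.21949768066406, 234.56297302246094), (61.9757080078125, 130.36441040039062), 5.000644207000732) [474.48892124 321.016465  ] [array([332., 401.]), array([635., 386.]), array([621., 239.]), array([320., 258.])]
```

View pics/c1.png

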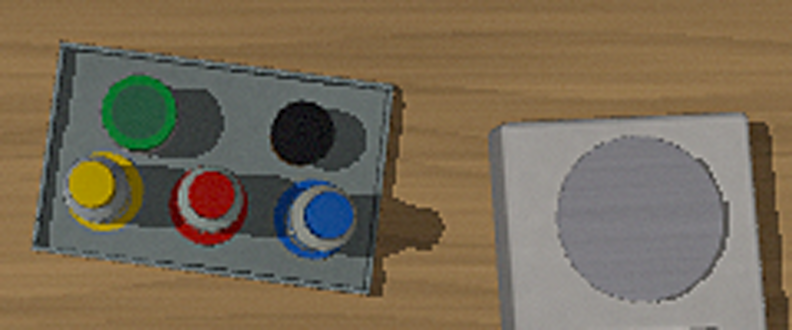

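The crop shows the bottles standing on their own discs (yellow, red, blue from left to right). The green jar is at the back left and the pot at the back right. The steel pan is clean, at about crop (643,219), which is full-image (395,216).

```bash
python3 - <<'E'
from h import *
s=snap("top");t=snap("side")
P={}
for c,i,uv2,z in(("yellow",0,(279.8,204.9),116),("red",0,(284.1,182.1),116),("blue",1,(290.6,162),116),("green",0,(255.9,213.2),52)):
    uv=cv2.minEnclosingCircle(blobs(s,c)[i])[0]
    P[c]=onz(s,uv,z)
    a,d=ray(s,uv);b,e=ray(t,uv2)
    k=np.linalg.lstsq(np.c_[d,-e],b-a,rcond=None)[0]
    print(c,np.round(uv,1),P[c].round(1),"tri",(a+d*k[0]).round(1),(b+e*k[1]).round(1))
y,r,b=P['yellow'],P['red'],P['blue']
print(np.linalg.norm(y-r),np.linalg.norm(r-b)); m=(y+r+b)/3; v=(y-b)/np.linalg.norm(y-b)
print("row yaw",np.degrees(np.arctan2(-v[0],v[1])))
u=np.array([v[1],-v[0]]);print("jar pred",m+55*u+55*v,"meas",P['green'])
# pan: grayish bluish circle
g=cv2.medianBlur(cv2.cvtColor(s["img"],cv2.COLOR_RGB2GRAY),3)[170:300,345:440]
c=cv2.HoughCircles(g,cv2.HOUGH_GRADIENT,1,50,param1=100,param2=15,minRadius=22,maxRadius=32)
for q in c[0]: uv=q[:2]+[345,170]; print("pan",uv,q[2],onz(s,uv,70))
for uv in((368,216),(420,216),(394,191),(394,242)): print(uv,onz(s,uv,70))
E
```

```text
yellow [227.2 205.3] [534.7  60.9] tri [535.5  61.7 103.9] [534.8  61.7 103.9]
red [263.8 208.5] [527.6 -15.7] tri [528.4 -15.9 102.8] [527.7 -15.9 102.7]
blue [299.2 214.6] [514.7 -89.6] tri [515.3 -91.  102.6] [514.3 -90.9 102.6]
green [241.8 183.5] [587.8  32.4] tri [588.6  32.6  45. ] [587.7  32.7  44.9]
76.91267809438656 75.04399174099301
row yaw -7.545579360023602
jar pred [587.41291062  32.48136019] meas [587.83569678  32.39381543]
pan [394.5 216.5] 25.0 [ 511.68765785 -302.5720746 ]
(368, 216) [ 512.99939633 -244.69532129]
(420, 216) [ 512.56867408 -358.3111723 ]
(394, 191) [ 567.76437011 -303.77524166]
(394, 242) [ 456.37335133 -299.21516538]
```

Careful with the scale: shifts go in shares of 600 mm and turns go in shares of 90 degrees. That gives: 302 mm is 0.5033, 242 mm is 0.4033, -53 degrees is -0.5889.

```bash
cat > to.py <<'E'
# usage: to.py x y z yaw : row numbers (tool axes) from the measured pose
from h import *
o=manip.observe();x,y,z,yaw=map(float,sys.argv[1:])
r=R.from_euler('xyz',o['ee_rot'],degrees=True)
d=R.from_euler('xyz',[180,0,o['ee_rot'][2]],degrees=True).inv().apply(np.array([x,y,z])-o['tcp_pos'])
print("need",d.round(1),"turn",round((o['ee_rot'][2]-yaw+180)%360-180,1),"| t",round(o['time'],1),"at",o['tcp_pos'].round(1),o['ee_rot'].round(1),"w",round(o['width'],1),"f",round(o['finger_force'],1),o['contact_force'].round(1))
E
python3 to.py 534.7 60.9 220 82.5
echo '[{"dx":0.1033,"yaw":-0.1189,"jaw":93},{"dx":0.2033,"yaw":-0.2378,"jaw":93},{"dx":0.3033,"dy":-0.1,"yaw":-0.3556,"jaw":93},{"dx":0.4033,"dy":-0.1667,"yaw":-0.4667,"jaw":70},{"dx":0.5033,"dy":-0.25,"yaw":-0.5889,"jaw":70}]' > path.dat && python3 drive.py path.dat
python3 to.py 534.7 60.9 220 82.5
```

```text
need [ 529.1 -501.7   -1.7] turn -65.5 | t 0.3 at [ 175.5 -573.6  218.3] [-180.   -0.   17.] w 92.9 f 0.0 [-0.1 -0.4 -0.3]
time: 0.92
tcp_pos: [394.9, -379.4, 218.6]
ee_rot: [180.0, -0.0, 70.1]
contact_force: [1.6, 0.5, -0.1]
width: 77.6
finger_force: 0.0
need [461.6 -18.5  -1.4] turn -12.4 | t 0.9 at [ 394.9 -379.4  218.6] [180.   -0.   70.1] w 77.6 f 0.0 [ 1.6  0.5 -0.1]
```

Converted, 305 mm is 0.5083, 248 mm is 0.4133, -12.5 degrees is -0.1389.

```bash
echo '[{"dx":0.1033,"dy":-0.005,"yaw":-0.0889,"jaw":60},{"dx":0.2067,"dy":-0.01,"yaw":-0.1389,"jaw":60},{"dx":0.31,"dy":-0.015,"yaw":-0.1389,"jaw":60},{"dx":0.4133,"dy":-0.02,"yaw":-0.1389,"jaw":60},{"dx":0.5083,"dy":-0.0233,"yaw":-0.1389,"jaw":60}]' > path.dat && python3 drive.py path.dat >/dev/null
python3 to.py 534.7 60.9 220 82.5
```

```text
need [153.9  27.5  -1.1] turn -0.2 | t 1.6 at [486.7 -87.9 218.9] [180.    0.   82.3] w 60.2 f 0.0 [ 0.5 -1.4 -0.5]
```

Converted, 154 mm is 0.2567, 115 mm is 0.1917.

```bash
echo '[{"dx":0.1,"dy":0.0167,"jaw":60},{"dx":0.1917,"dy":0.0333,"jaw":60},{"dx":0.2567,"dy":0.0458,"jaw":60},{"dx":0.2567,"dy":0.0458,"jaw":60}]' > path.dat && python3 drive.py path.dat >/dev/null
python3 to.py 534.7 60.9 90 82.5; python3 - <<'E'
from h import *
snap("side","s1")
E
```

```text
need [ -0.4   0.2 128.4] turn -0.0 | t 2.0 at [534.6  61.4 218.4] [-180.    -0.    82.5] w 59.9 f 0.0 [-0.4 -0.1  0.7]
```

View pics/s1.png

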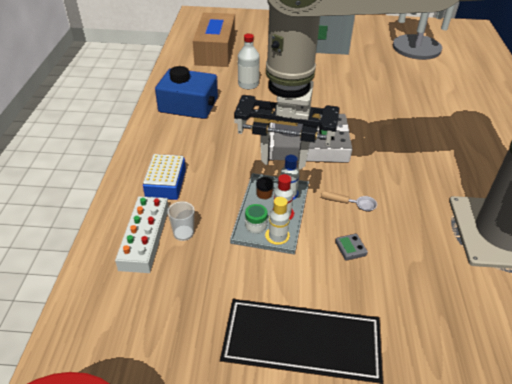

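The gripper straddles the yellow cap, with the finger tips at about (265,180) and (310,170) and the cap at (280,204). Descending and gripping.

Converted, 128 mm is 0.2133, 105 mm is 0.175.

```bash
echo '[{"dz":0.1,"jaw":60},{"dx":-0.0007,"dy":0.0003,"dz":0.175,"jaw":60},{"dx":-0.0007,"dy":0.0003,"dz":0.2133,"jaw":60},{"dx":-0.0007,"dy":0.0003,"dz":0.2133,"jaw":60}]' > path.dat && python3 drive.py path.dat >/dev/null
python3 to.py 534.7 60.9 90 82.5
echo '[{"jaw":20},{"jaw":20},{"jaw":20},{"jaw":20}]' > path.dat && python3 drive.py path.dat >/dev/null
python3 to.py 534.7 60.9 90 82.5
```

```text
need [ 4.2  1.8 -1.6] turn -0.3 | t 2.6 at [532.3  57.   88.4] [-1.797e+02  1.000e-01  8.220e+01] w 59.2 f 0.0 [-0.1 -0.  -0.5]
need [ 2.4 -0.7  1.6] turn -0.2 | t 3.1 at [535.1  58.5  91.6] [179.9  -0.   82.3] w 29.1 f 30.0 [-1.3 -0.9  3.9]
```

Converted, -130 mm is -0.2167, -90 mm is -0.15.

```bash
echo '[{"dz":-0.0667,"jaw":20},{"dz":-0.15,"jaw":20},{"dz":-0.2167,"jaw":20},{"dz":-0.2167,"jaw":20},{"dz":-0.2167,"jaw":20}]' > path.dat && python3 drive.py path.dat >/dev/null
python3 to.py 564 321 90 82.5
echo '[{"dx":0.0917,"dy":-0.0017,"jaw":20},{"dx":0.1833,"dy":-0.0033,"jaw":20},{"dx":0.275,"dy":-0.005,"jaw":20},{"dx":0.3667,"dy":-0.0067,"jaw":20},{"dx":0.4167,"dy":-0.0083,"jaw":20}]' > path.dat && python3 drive.py path.dat >/dev/null
echo '[{"dx":0.0183,"jaw":20},{"dx":0.0183,"jaw":20},{"dx":0.0183,"jaw":20}]' > path.dat && python3 drive.py path.dat >/dev/null
python3 to.py 564 321 88 82.5;python3 - <<'E'
from h import *
snap("side","s2")
E
```

```text
need [264.2  -5.7 129.7] turn -0.2 | t 3.7 at [534.1  58.5 219.7] [-179.9    0.    82.3] w 29.1 f 30.0 [ 0.7 -0.6 -1.5]
need [  4.6  -1.4 132.2] turn -0.3 | t 4.7 at [564.8 316.2 220.2] [-1.80e+02  1.00e-01  8.22e+01] w 29.4 f 30.0 [ 0.5 -0.3 -1.6]
```

View pics/s2.png

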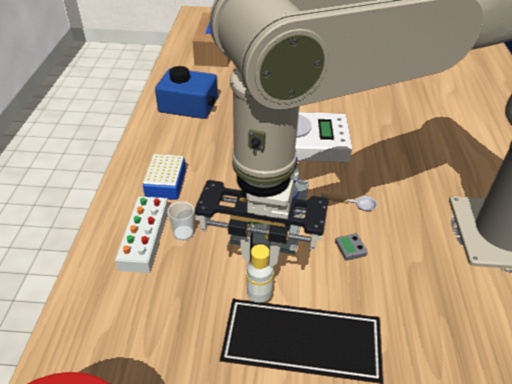

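The yellow bottle hangs upright in the grip at (260,270), above the mat's far end. Lowering it.

Converted, 127 mm is 0.2117, 120 mm is 0.2.

```bash
echo '[{"dx":0.0033,"dz":0.0833,"jaw":20},{"dx":0.0067,"dy":-0.0017,"dz":0.1583,"jaw":20},{"dx":0.0067,"dy":-0.0017,"dz":0.2,"jaw":20},{"dx":0.0067,"dy":-0.0017,"dz":0.2117,"jaw":20},{"dx":0.0067,"dy":-0.0017,"dz":0.2117,"jaw":20}]' > path.dat && python3 drive.py path.dat >/dev/null
python3 to.py 564 321 88 82.5
echo '[{"dz":0.0033,"jaw":20},{"dz":0.0033,"jaw":20}]' > path.dat && python3 drive.py path.dat >/dev/null; python3 to.py 564 321 88 82.5
echo '[{"dz":0.0033,"jaw":20},{"dz":0.0033,"jaw":20}]' > path.dat && python3 drive.py path.dat >/dev/null; python3 to.py 564 321 88 82.5
```

```text
need [-0.3 -0.7  6.3] turn -0.3 | t 5.4 at [564.8 321.2  94.3] [180.   -0.   82.2] w 29.3 f 30.0 [ 0.6  0.  -0.9]
need [-1.2 -0.9  5.1] turn -0.3 | t 5.7 at [565.1 322.1  93.1] [ 1.799e+02 -1.000e-01  8.220e+01] w 29.5 f 30.0 [-0.1 -0.1 -0.5]
need [-0.8 -0.1  1.6] turn -0.2 | t 5.9 at [564.3 321.8  89.6] [-180.     0.    82.3] w 29.8 f 30.0 [-0.4  0.1 -1.5]
```

```bash
for i in 1 ; do echo '[{"dz":0.0017,"jaw":20},{"dz":0.0017,"jaw":20}]' > path.dat && python3 drive.py path.dat >/dev/null; python3 to.py 564 321 88 82.5; done
echo '[{"dz":0.0017,"jaw":20},{"dz":0.0017,"jaw":20}]' > path.dat && python3 drive.py path.dat >/dev/null; python3 to.py 564 321 88 82.5
```

```text
need [-0.9 -0.2  0.7] turn -0.2 | t 6.2 at [564.3 321.9  88.7] [180.   -0.   82.3] w 29.6 f 30.0 [-0.   1.  -0.4]
need [-1.2 -0.4  0.6] turn -0.2 | t 6.4 at [564.5 322.1  88.6] [180.   -0.   82.3] w 29.4 f 30.0 [-2.8 -1.3  5.9]
```

Contact is felt (5.9 N). Releasing, rising, and going to the red bottle.

Converted, -100 mm is -0.1667, -40 mm is -0.0667.

```bash
echo '[{"jaw":60},{"jaw":60},{"jaw":60},{"dz":-0.0667,"jaw":60},{"dz":-0.1667,"jaw":60}]' > path.dat && python3 drive.py path.dat >/dev/null
echo '[{"dx":-0.05,"dz":-0.05,"jaw":60},{"dx":-0.15,"dy":0.0017,"dz":-0.05,"jaw":60},{"dx":-0.25,"dy":0.005,"dz":-0.05,"jaw":60},{"dx":-0.35,"dy":0.0067,"dz":-0.05,"jaw":60},{"dx":-0.45,"dy":0.01,"dz":-0.05,"jaw":60}]' > path.dat && python3 drive.py path.dat >/dev/null
echo '[{"dx":-0.0667,"dy":0.0017,"jaw":60},{"dx":-0.1167,"dy":0.0033,"jaw":60},{"dx":-0.1167,"dy":0.0033,"jaw":60},{"dx":-0.1167,"dy":0.0033,"jaw":60}]' > path.dat && python3 drive.py path.dat >/dev/null
python3 to.py 527.6 -15.7 90 82.5; python3 - <<'E'
from h import *
s=snap("top","t3")
for c,i in(("yellow",0),("yellow",1),("red",0),("blue",1)):
    k=blobs(s,c)[i];uv,r=cv2.minEnclosingCircle(k);print(c,cv2.contourArea(k),np.round(uv,1),round(r,1),onz(s,uv,116).round(1),onz(s,uv,113).round(1),onz(s,uv,6).round(1))
E
```

```text
need [1.000e-01 1.200e+00 1.276e+02] turn -0.3 | t 8.2 at [526.4 -15.6 217.6] [-180.    -0.    82.2] w 60.1 f 0.0 [-0.6  0.5  1. ]
yellow 129.5 [103.  191.9] 7.1 [563.9 322.5] [564.2 323.6] [574.7 361.6]Traceback (most recent call last):
  File "<stdin>", line 4, in <module>
IndexError: list index out of range
```

View pics/t3.png

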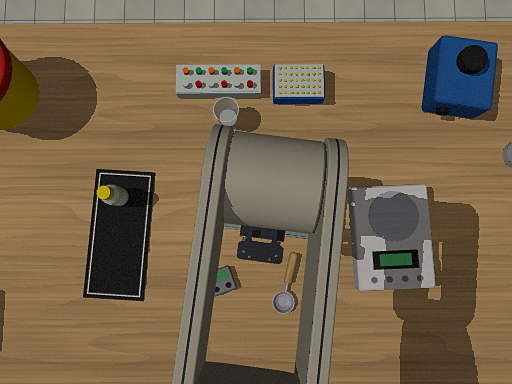

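The yellow bottle stands upright on the mat, cap at (103,192), which is about (564,323) mm. The arm hides the tray. Now the red bottle.

Converted, 128 mm is 0.2133, 105 mm is 0.175.

```bash
echo '[{"dz":0.1,"jaw":60},{"dy":0.0017,"dz":0.175,"jaw":60},{"dy":0.0017,"dz":0.2133,"jaw":60},{"dy":0.0017,"dz":0.2133,"jaw":60}]' > path.dat && python3 drive.py path.dat >/dev/null
python3 to.py 527.6 -15.7 90 82.5
echo '[{"jaw":20},{"jaw":20},{"jaw":20},{"jaw":20}]' > path.dat && python3 drive.py path.dat >/dev/null
python3 to.py 527.6 -15.7 90 82.5
echo '[{"dz":-0.0667,"jaw":20},{"dz":-0.15,"jaw":20},{"dz":-0.2167,"jaw":20},{"dz":-0.2167,"jaw":20},{"dz":-0.2167,"jaw":20}]' > path.dat && python3 drive.py path.dat >/dev/null
python3 to.py 474 321 220 82.5
```

```text
need [-0.5  2.2 -2.7] turn -0.2 | t 8.7 at [525.5 -14.9  87.3] [-179.7   -0.    82.3] w 59.9 f 0.0 [-0.2  0.   0.2]
need [ 0.6 -0.5  0.6] turn -0.3 | t 9.2 at [528.  -16.4  90.6] [179.9  -0.   82.2] w 29.6 f 30.0 [-1.4 -0.9  5.2]
need [327.1 -97.8  -1.6] turn -0.3 | t 9.8 at [526.8 -16.3 218.4] [-179.9    0.    82.2] w 29.2 f 30.0 [ 0.4 -0.2 -3. ]
```

Converted, 275 mm is 0.4583, 220 mm is 0.3667.

```bash
echo '[{"dx":0.0917,"dy":-0.0283,"jaw":20},{"dx":0.1833,"dy":-0.0567,"jaw":20},{"dx":0.275,"dy":-0.085,"jaw":20},{"dx":0.3667,"dy":-0.1117,"jaw":20},{"dx":0.4583,"dy":-0.1383,"jaw":20}]' > path.dat && python3 drive.py path.dat >/dev/null
echo '[{"dx":0.05,"dy":-0.015,"jaw":20},{"dx":0.0867,"dy":-0.025,"jaw":20},{"dx":0.0867,"dy":-0.025,"jaw":20},{"dx":0.0867,"dy":-0.025,"jaw":20}]' > path.dat && python3 drive.py path.dat >/dev/null
python3 to.py 474 321 88 82.5
```

```text
need [1.000e+00 1.000e-01 1.299e+02] turn -0.3 | t 10.9 at [473.7 320.  217.9] [-1.799e+02  1.000e-01  8.220e+01] w 29.3 f 30.0 [ 0.3 -0.7 -1.1]
```

Converted, 126 mm is 0.21, 120 mm is 0.2.

```bash
echo '[{"dz":0.0833,"jaw":20},{"dx":0.0017,"dz":0.1583,"jaw":20},{"dx":0.0017,"dz":0.2,"jaw":20},{"dx":0.0017,"dz":0.21,"jaw":20},{"dx":0.0017,"dz":0.21,"jaw":20}]' > path.dat && python3 drive.py path.dat >/dev/null
python3 to.py 474 321 88 82.5
echo '[{"dz":0.0033,"jaw":20},{"dz":0.005,"jaw":20},{"dz":0.005,"jaw":20}]' > path.dat && python3 drive.py path.dat >/dev/null; python3 to.py 474 321 88 82.5
echo '[{"dz":0.0017,"jaw":20},{"dz":0.0017,"jaw":20}]' > path.dat && python3 drive.py path.dat >/dev/null; python3 to.py 474 321 88 82.5
```

```text
need [-0.5 -0.8  6. ] turn -0.3 | t 11.6 at [474.9 321.4  94. ] [180.    0.   82.2] w 29.1 f 30.0 [ 0.3  0.5 -2.2]
need [-1.2 -0.7  3.3] turn -0.2 | t 11.9 at [474.8 322.1  91.3] [180.   -0.   82.3] w 29.6 f 30.0 [-0.5 -0.3 -1.1]
need [-1.  -0.3  1.6] turn -0.2 | t 12.2 at [474.4 321.9  89.6] [-180.     0.    82.3] w 29.5 f 30.0 [ 0.2 -1.  -1.6]
```

Converted, 1 mm is 0.0017.

```bash
echo '[{"dz":0.0017,"jaw":20},{"dz":0.0017,"jaw":20}]' > path.dat && python3 drive.py path.dat >/dev/null; python3 to.py 474 321 88 82.5
echo '[{"dz":0.0017,"jaw":20},{"dz":0.0017,"jaw":20}]' > path.dat && python3 drive.py path.dat >/dev/null; python3 to.py 474 321 88 82.5
```

```text
need [-0.9 -0.3  0.5] turn -0.3 | t 12.4 at [474.4 321.9  88.5] [-180.     0.    82.2] w 29.7 f 30.0 [ 0.7 -0.7 -2.2]
need [-1.  -0.4 -0.3] turn -0.3 | t 12.7 at [474.6 321.9  87.7] [180.   -0.   82.2] w 29.5 f 30.0 [-0.2 -0.5 -1.1]
```

Converted, 1 mm is 0.0017.

```bash
echo '[{"dz":0.0017,"jaw":20},{"dz":0.0017,"jaw":20}]' > path.dat && python3 drive.py path.dat >/dev/null; python3 to.py 474 321 88 82.5
echo '[{"jaw":60},{"jaw":60},{"jaw":60},{"dz":-0.0667,"jaw":60},{"dz":-0.1667,"jaw":60}]' > path.dat && python3 drive.py path.dat >/dev/null
echo '[{"dx":-0.05,"dy":0.0117,"dz":-0.05,"jaw":60},{"dx":-0.15,"dy":0.0333,"dz":-0.05,"jaw":60},{"dx":-0.25,"dy":0.0583,"dz":-0.05,"jaw":60},{"dx":-0.35,"dy":0.0817,"dz":-0.05,"jaw":60},{"dx":-0.45,"dy":0.105,"dz":-0.05,"jaw":60}]' > path.dat && python3 drive.py path.dat >/dev/null
echo '[{"dx":-0.0917,"dy":0.0217,"jaw":60},{"dx":-0.1833,"dy":0.0433,"jaw":60},{"dx":-0.2217,"dy":0.0517,"jaw":60},{"dx":-0.2217,"dy":0.0517,"jaw":60},{"dx":-0.2217,"dy":0.0517,"jaw":60}]' > path.dat && python3 drive.py path.dat >/dev/null
python3 to.py 514.7 -90 90 82.5
```

```text
need [-1.2 -0.6 -0.4] turn -0.2 | t 12.9 at [474.8 322.1  87.6] [180.   -0.   82.3] w 29.5 f 30.0 [-2.6 -0.9  5.4]
need [ -0.4   1.6 126.5] turn -0.2 | t 14.8 at [513.2 -89.4 216.5] [-180.    -0.    82.3] w 59.8 f 0.0 [-0.4  0.2  0.3]
```

Converted, 126 mm is 0.21, 105 mm is 0.175.

```bash
echo '[{"dz":0.1,"jaw":60},{"dy":0.0017,"dz":0.175,"jaw":60},{"dy":0.0025,"dz":0.21,"jaw":60},{"dy":0.0025,"dz":0.21,"jaw":60}]' > path.dat && python3 drive.py path.dat >/dev/null
python3 to.py 514.7 -90 90 82.5
echo '[{"jaw":20},{"jaw":20},{"jaw":20},{"jaw":20}]' > path.dat && python3 drive.py path.dat >/dev/null
python3 to.py 514.7 -90 90 82.5
echo '[{"dz":-0.0667,"jaw":20},{"dz":-0.15,"jaw":20},{"dz":-0.2167,"jaw":20},{"dz":-0.2167,"jaw":20},{"dz":-0.2167,"jaw":20}]' > path.dat && python3 drive.py path.dat >/dev/null
python3 to.py 384 321 220 82.5
```

```text
need [-1.3  1.8 -1.4] turn -0.1 | t 15.3 at [513.1 -88.4  88.6] [-179.8   -0.    82.4] w 60.2 f 0.0 [ 0.1 -0.1  0.7]
need [ 0.4 -0.6  1.5] turn -0.3 | t 15.8 at [515.2 -90.5  91.5] [179.9   0.   82.2] w 29.6 f 30.0 [-1.5  1.   3.6]
need [ 389.9 -184.5   -0.6] turn -0.3 | t 16.4 at [514.2 -90.2 219.4] [-179.9   -0.    82.2] w 29.3 f 30.0 [-0.2 -0.2 -2.6]
```

```bash
echo '[{"dx":0.0917,"dy":-0.0433,"jaw":20},{"dx":0.1833,"dy":-0.0867,"jaw":20},{"dx":0.275,"dy":-0.13,"jaw":20},{"dx":0.3667,"dy":-0.1733,"jaw":20},{"dx":0.4583,"dy":-0.2167,"jaw":20}]' > path.dat && python3 drive.py path.dat >/dev/null
echo '[{"dx":0.0917,"dy":-0.0433,"jaw":20},{"dx":0.1667,"dy":-0.08,"jaw":20},{"dx":0.1917,"dy":-0.09,"jaw":20},{"dx":0.1917,"dy":-0.09,"jaw":20},{"dx":0.1917,"dy":-0.09,"jaw":20}]' > path.dat && python3 drive.py path.dat >/dev/null
python3 to.py 384 321 88.5 82.5
echo '[{"dz":0.0833,"jaw":20},{"dz":0.1583,"jaw":20},{"dz":0.1967,"jaw":20},{"dz":0.2067,"jaw":20},{"dz":0.2067,"jaw":20}]' > path.dat && python3 drive.py path.dat >/dev/null
python3 to.py 384 321 88.5 82.5
```

```text
need [  1.2  -1.5 131.3] turn -0.3 | t 17.7 at [385.3 319.6 219.8] [-1.80e+02  1.00e-01  8.22e+01] w 29.2 f 30.0 [-0.2 -0.2 -2.1]
need [ 0.4 -1.8  8.7] turn -0.3 | t 18.3 at [385.8 320.3  97.2] [180.   -0.   82.2] w 29.6 f 30.0 [ 0.1  0.2 -2.1]
```

Converted, 7.5 mm is 0.0125, 6 mm is 0.01.

```bash
echo '[{"dz":0.005,"jaw":20},{"dz":0.01,"jaw":20},{"dz":0.0125,"jaw":20},{"dz":0.0125,"jaw":20}]' > path.dat && python3 drive.py path.dat >/dev/null; python3 to.py 384 321 88.5 82.5
echo '[{"dz":0.0017,"jaw":20},{"dz":0.0017,"jaw":20}]' > path.dat && python3 drive.py path.dat >/dev/null; python3 to.py 384 321 88.5 82.5
```

```text
need [-0.1 -1.   0.6] turn -0.2 | t 18.8 at [385.  321.   89.1] [-180.     0.    82.3] w 29.5 f 30.0 [ 1.   0.2 -1.5]
need [-0.3 -1.2  0.1] turn -0.2 | t 19.1 at [385.2 321.2  88.6] [180.   -0.   82.3] w 29.4 f 30.0 [-1.5 -1.8  1.8]
```

Converted, -110 mm is -0.1833, -50 mm is -0.0833.

```bash
echo '[{"jaw":70},{"jaw":70},{"jaw":70},{"dz":-0.0833,"jaw":70},{"dz":-0.1833,"jaw":70}]' > path.dat && python3 drive.py path.dat >/dev/null
echo '[{"dz":-0.0333,"jaw":70},{"dz":-0.0333,"jaw":70}]' > path.dat && python3 drive.py path.dat >/dev/null
python3 to.py 587.8 32.4 130 -7.5
python3 - <<'E'
from h import *
s=snap("top","t4");P={}
for c in("yellow","red","blue","green"):
  for k in blobs(s,c):
    uv,r=cv2.minEnclosingCircle(k); e=cv2.fitEllipse(k); m=cv2.moments(k)
    if 170<uv[1]<310 and uv[0]<330: print(c,cv2.contourArea(k),np.round(uv,1),round(r,1),np.round(e[0],1),np.round(e[1],1),onz(s,uv,113).round(1),onz(s,e[0],52).round(1),"disc",onz(s,e[0],6).round(1), onz(s,uv,6).round(1))
E
```

```text
need [-259.3  239.    89.6] turn 89.8 | t 19.9 at [385.9 321.6 219.6] [ 1.799e+02 -1.000e-01  8.230e+01] w 70.0 f 0.0 [ 0.7  0.3 -0.8]
yellow 410.0 [231.2 207.5] 11.9 [231.2 207.6] [22.7 23.1] [530.1  52.6] [533.7  56.1] disc [536.5  58.7] [536.6  58.7]
yellow 128.5 [103.  191.9] 7.1 [102.9 192. ] [12.6 13.2] [564.2 323.6] [570.1 345.5] disc [574.6 361.9] [574.7 361.6]
red 407.0 [262.9 211.7] 11.9 [262.8 211.8] [22.7 22.9] [521.1 -13.9] [524.1 -14.7] disc [526.4 -15.4] [526.4 -15.6]
red 133.0 [102.1 234.6] 7.0 [102.2 234.6] [12.9 13.3] [474.6 322.3] [474.6 343.6] disc [474.6 359.9] [474.5 360.2]
blue 412.0 [294.6 215.9] 12.0 [294.6 215.9] [22.6 23.3] [512.  -80.2] [514.5 -85.6] disc [516.3 -89.7] [516.3 -89.7]
blue 137.0 [101.4 278.1] 7.1 [101.5 278.2] [13.2 13.4] [385.4 320.3] [379.2 341.6] disc [374.6 357.8] [374.8 357.9]
green 368.0 [241.8 183.5] 11.3 [241.8 183.6] [21.4 22. ] [580.8  30.4] [587.6  32.2] disc [593.   33.7] [593.2  33.9]
green 152.5 [218.2 276.7] 10.3 [218.2 276.8] [ 9.6 23.3] [387.5  79. ] [381.4  84.3] disc [376.9  88.3] [377.2  88.2]
```

View pics/t4.png

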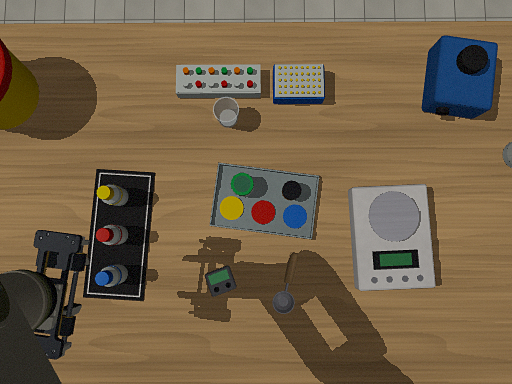

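The three bottles stand upright on the mat (caps at (103,192), (102,235), (101,278)). The discs are clear at (231,208), (263,212) and (295,216), and the jar and pot haven't moved. Fetching the jar with the gripper turned 90°.

Converted, -144 mm is -0.24, 133 mm is 0.2217, 50 degrees is 0.5556.

```bash
echo '[{"dx":-0.0483,"dy":0.045,"yaw":0.1111,"jaw":70},{"dx":-0.0967,"dy":0.0883,"yaw":0.2222,"jaw":70},{"dx":-0.145,"dy":0.1333,"yaw":0.3333,"jaw":70},{"dx":-0.1933,"dy":0.1783,"yaw":0.4444,"jaw":70},{"dx":-0.24,"dy":0.2217,"yaw":0.5556,"jaw":66}]' > path.dat && python3 drive.py path.dat >/dev/null
python3 to.py 587.9 32.1 150 -7.7
```

```text
need [ 10.6 155.9  64.8] turn 39.6 | t 20.6 at [496.5 158.8 214.8] [-179.9    0.3   31.9] w 66.6 f 0.0 [1.2 0.6 0.5]
```

Converted, 156 mm is 0.26, 120 mm is 0.2, 39.6 degrees is 0.44.

```bash
echo '[{"dx":0.005,"dy":0.0667,"yaw":0.1111,"jaw":63},{"dx":0.01,"dy":0.1333,"yaw":0.2222,"jaw":63},{"dx":0.015,"dy":0.2,"yaw":0.3333,"jaw":63},{"dx":0.0183,"dy":0.26,"dz":0.05,"yaw":0.44,"jaw":63},{"dx":0.0183,"dy":0.26,"dz":0.1067,"yaw":0.44,"jaw":63}]' > path.dat && python3 drive.py path.dat >/dev/null
echo '[{"jaw":63},{"jaw":63}]' > path.dat && python3 drive.py path.dat >/dev/null
python3 to.py 587.9 32.1 17 -7.7
```

```text
need [ -1.2   2.7 136.7] turn 0.4 | t 21.5 at [589.4  34.6 153.7] [ 1.8e+02  1.0e-01 -7.3e+00] w 63.0 f 0.0 [-0.5 -0.6  1.1]
```

Converted, 80 mm is 0.1333, 40 mm is 0.0667, 0.4 degrees is 0.0044.

```bash
echo '[{"dx":-0.0017,"dy":0.005,"dz":0.0667,"yaw":0.0044,"jaw":63},{"dx":-0.0017,"dy":0.005,"dz":0.1333,"yaw":0.0044,"jaw":63},{"dx":-0.0017,"dy":0.005,"dz":0.1333,"yaw":0.0044,"jaw":63},{"dx":-0.0017,"dy":0.005,"dz":0.1333,"yaw":0.0044,"jaw":63}]' > path.dat && python3 drive.py path.dat >/dev/null
python3 to.py 587.9 32.1 17 -7.7
python3 - <<'E'
from h import *
s=snap("side","s5"); c=s["img"][120:280,180:360,::-1];cv2.imwrite("pics/c5.png",cv2.resize(c,None,fx=3,fy=3))
E
```

```text
need [-2.2 -0.1 59.7] turn -0.0 | t 22.0 at [590.   31.7  76.7] [-180.    -0.2   -7.7] w 62.8 f 0.0 [-0.5  0.4  0.5]
```

View pics/c5.png

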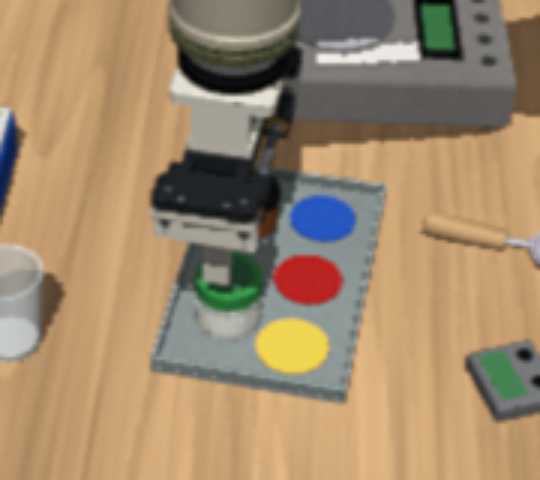

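The gripper is above the jar (crop (230,285)). The near finger is on the jar's axis line and the pot is clear. Going down and gripping.

Converted, 57 mm is 0.095, 48 mm is 0.08.

```bash
echo '[{"dx":-0.0033,"dz":0.0417,"jaw":63},{"dx":-0.0033,"dz":0.08,"jaw":63},{"dx":-0.0033,"dz":0.095,"jaw":63},{"dx":-0.0033,"dz":0.095,"jaw":63},{"dx":-0.0033,"dz":0.095,"jaw":63}]' > path.dat && python3 drive.py path.dat >/dev/null
python3 to.py 587.9 32.1 17 -7.7
echo '[{"jaw":40},{"jaw":40},{"jaw":40},{"jaw":40}]' > path.dat && python3 drive.py path.dat >/dev/null
python3 to.py 587.9 32.1 17 -7.7
echo '[{"dz":-0.0333,"jaw":40},{"dz":-0.1,"jaw":40},{"dz":-0.1833,"jaw":40},{"dz":-0.2333,"jaw":40},{"dz":-0.2333,"jaw":40}]' > path.dat && python3 drive.py path.dat >/dev/null
python3 to.py 512 -301.8 160 -7.7
```

```text
need [-0.  -0.4  1.8] turn -0.0 | t 22.7 at [587.9  31.7  18.8] [-1.8e+02 -1.0e-01 -7.7e+00] w 63.0 f 0.0 [-1.1 -0.   0. ]
need [ 0.5 -0.4  1.1] turn -0.1 | t 23.2 at [587.3  31.7  18.1] [-1.8e+02 -1.0e-01 -7.8e+00] w 51.3 f 30.0 [-0.6  0.3  6.1]
need [-31.2 340.7   1.6] turn -0.1 | t 23.8 at [588.9  31.6 161.6] [-180.    -0.4   -7.8] w 51.3 f 30.0 [ 0.4 -0.4 -2. ]
```

Converted, 275 mm is 0.4583, 220 mm is 0.3667.

```bash
echo '[{"dx":-0.0083,"dy":0.0917,"jaw":40},{"dx":-0.0167,"dy":0.1833,"jaw":40},{"dx":-0.025,"dy":0.275,"jaw":40},{"dx":-0.0333,"dy":0.3667,"jaw":40},{"dx":-0.0417,"dy":0.4583,"jaw":40}]' > path.dat && python3 drive.py path.dat >/dev/null
echo '[{"dx":-0.0083,"dy":0.0833,"jaw":40},{"dx":-0.01,"dy":0.1083,"jaw":40},{"dx":-0.01,"dy":0.1083,"jaw":40},{"dx":-0.01,"dy":0.1083,"jaw":40}]' > path.dat && python3 drive.py path.dat >/dev/null
python3 to.py 512 -301.8 84 -7.7
python3 - <<'E'
from h import *
for n,(x0,y0,x1,y1) in(("top",(355,188,428,245)),("side",(269,112,316,140))):
    s=snap(n); im=cv2.cvtColor(cv2.imread(f"pics/{n}0.png"),cv2.COLOR_BGR2GRAY)
    s["img"]=im
    w=cv2.GaussianBlur(im,(3,3),0)[y0:y1,x0:x1]
    th,b=cv2.threshold(w,0,255,cv2.THRESH_BINARY_INV+cv2.THRESH_OTSU)
    k=max(cv2.findContours(b,cv2.RETR_EXTERNAL,cv2.CHAIN_APPROX_NONE)[0],key=cv2.contourArea)
    k=cv2.convexHull(k); e=cv2.fitEllipse(k);uv=np.array(e[0])+[x0,y0]
    print(n,th,cv2.boundingRect(k),np.round(uv,1),np.round(e[1],1),onz(s,uv,70).round(1))
E
```

```text
need [ 2.1  2.1 72.5] turn 0.0 | t 24.9 at [ 510.1 -299.5  156.5] [-1.799e+02  1.000e-01 -7.700e+00] w 51.6 f 30.0 [ 0.5 -0.  -1. ]
top 136.0 (13, 3, 53, 51) [394.4 216. ] [50.4 53.5] [ 512.8 -302.3]
side 192.0 (3, 1, 40, 26) [291.4 125.6] [25.2 40.2] [ 514.  -291.1]
```

Converted, 66 mm is 0.11, 55 mm is 0.0917.

```bash
echo '[{"dx":0.0033,"dy":0.0025,"dz":0.05,"jaw":40},{"dx":0.0033,"dy":0.0025,"dz":0.0917,"jaw":40},{"dx":0.0033,"dy":0.0025,"dz":0.11,"jaw":40},{"dx":0.0033,"dy":0.0025,"dz":0.11,"jaw":40},{"dx":0.0033,"dy":0.0025,"dz":0.11,"jaw":40}]' > path.dat && python3 drive.py path.dat >/dev/null
python3 to.py 512.5 -301 84 -7.7
echo '[{"dz":0.0033,"jaw":40},{"dz":0.005,"jaw":40},{"dz":0.005,"jaw":40}]' > path.dat && python3 drive.py path.dat >/dev/null
python3 to.py 512.5 -301 84 -7.7
```

```text
need [-0.4 -2.   8.5] turn -0.0 | t 25.6 at [ 512.7 -303.    92.5] [ 1.8e+02 -1.0e-01 -7.7e+00] w 51.7 f 30.0 [-0.3 -0.2 -0.4]
need [ 0.4 -1.9  4.2] turn -0.1 | t 26.0 at [ 511.8 -302.8   88.2] [180.   -0.   -7.8] w 51.4 f 30.0 [ 0.3  0.3 -1.4]
```

Converted, 3 mm is 0.005, -1.5 mm is -0.0025.

```bash
echo '[{"dy":-0.0025,"dz":0.0025,"jaw":40},{"dx":0.0008,"dy":-0.0025,"dz":0.005,"jaw":40},{"dx":0.0008,"dy":-0.0025,"dz":0.005,"jaw":40}]' > path.dat && python3 drive.py path.dat >/dev/null
python3 to.py 512.5 -301 84 -7.7
echo '[{"dz":0.0017,"jaw":40},{"dz":0.0017,"jaw":40}]' > path.dat && python3 drive.py path.dat >/dev/null
python3 to.py 512.5 -301 84 -7.7
```

```text
need [ 0.1 -0.2  0.9] turn -0.0 | t 26.4 at [ 512.4 -301.2   84.9] [-180.     0.    -7.7] w 51.3 f 30.0 [ 0.7  0.1 -1.6]
need [-0.1 -0.4  0.1] turn -0.1 | t 26.6 at [ 512.5 -301.4   84.1] [180.   -0.   -7.8] w 51.2 f 30.0 [ 1.1 -0.4 -0.7]
```

Converted, 1 mm is 0.0017.

```bash
echo '[{"dz":0.0017,"jaw":40},{"dz":0.0017,"jaw":40}]' > path.dat && python3 drive.py path.dat >/dev/null
python3 to.py 512.5 -301 84 -7.7
echo '[{"jaw":65},{"jaw":65},{"jaw":65},{"dz":-0.0667,"jaw":65},{"dz":-0.1667,"jaw":65}]' > path.dat && python3 drive.py path.dat >/dev/null
echo '[{"dy":-0.1,"dz":-0.0583,"yaw":-0.1111,"jaw":65},{"dy":-0.2,"dz":-0.0583,"yaw":-0.2222,"jaw":65},{"dy":-0.3,"dz":-0.0583,"yaw":-0.3333,"jaw":65},{"dy":-0.4,"dz":-0.0583,"yaw":-0.4444,"jaw":65},{"dy":-0.5,"dz":-0.0583,"yaw":-0.5556,"jaw":65}]' > path.dat && python3 drive.py path.dat >/dev/null
python3 to.py 564 323 220 82.3
```

```text
need [-0.2 -0.4  0.1] turn -0.0 | t 26.9 at [ 512.6 -301.4   84.1] [180.   -0.   -7.7] w 51.3 f 30.0 [-2.9  2.   6.2]
need [ 228.  -232.    -1.7] turn -39.7 | t 28.1 at [553.   -2.1 218.3] [180.   -0.   42.6] w 65.4 f 0.0 [-0.2  0.3 -0.4]
```

Converted, -210 mm is -0.35, -168 mm is -0.28, -39.7 degrees is -0.4411.

```bash
echo '[{"dx":0.07,"dy":-0.07,"yaw":-0.1111,"jaw":60},{"dx":0.14,"dy":-0.14,"yaw":-0.2222,"jaw":60},{"dx":0.21,"dy":-0.21,"yaw":-0.3333,"jaw":60},{"dx":0.28,"dy":-0.28,"yaw":-0.4411,"jaw":60},{"dx":0.35,"dy":-0.35,"yaw":-0.4411,"jaw":60}]' > path.dat && python3 drive.py path.dat >/dev/null
echo '[{"dx":0.04,"dy":0.0033,"jaw":60},{"dx":0.04,"dy":0.0033,"jaw":60},{"dx":0.04,"dy":0.0033,"jaw":60}]' > path.dat && python3 drive.py path.dat >/dev/null
python3 to.py 564 323 88 82.3
python3 - <<'E'
from h import *
s=snap("top","t6")
for c in("yellow","red","blue","green"):
  for k in blobs(s,c):
    uv,r=cv2.minEnclosingCircle(k); e=cv2.fitEllipse(k)
    if 170<uv[1]<310: print(c,cv2.contourArea(k),np.round(uv,1),round(r,1),onz(s,uv,113).round(1),"jar",onz(s,e[0],118).round(1),"disc",onz(s,e[0],6).round(1))
E
```

```text
need [  6.4  -9.5 129.8] turn -0.4 | t 29.1 at [572.5 315.3 217.8] [-180.     0.    81.9] w 60.4 f 0.0 [-0.2  0.1 -0.4]
yellow 404.5 [231.  207.5] 11.9 [530.2  52.9] jar [529.8  52.7] disc [536.5  59.2]
yellow 129.5 [103.  191.9] 7.1 [564.2 323.6] jar [563.6 321.9] disc [574.5 361.8]
red 134.0 [102.1 234.6] 7.0 [474.6 322.3] jar [474.7 320.3] disc [474.7 360. ]
blue 318.0 [294.6 216.1] 11.8 [511.7 -80.2] jar [512.6 -79.3] disc [517.2 -89.2]
blue 138.5 [101.6 278.3] 7.3 [385. 320.] jar [385.7 318.3] disc [374.6 357.7]
green 475.0 [400.1 215.4] 13.2 [ 512.4 -300.6] jar [ 512.6 -299.3] disc [ 517.2 -336.5]
green 344.5 [395.4 258.7] 16.6 [ 422.9 -287.2] jar [ 422.4 -286. ] disc [ 415.8 -321.5]
green 150.5 [218.2 276.7] 10.3 [387.5  79. ] jar [387.7  78.5] disc [376.9  88.2]
```

View pics/t6.png

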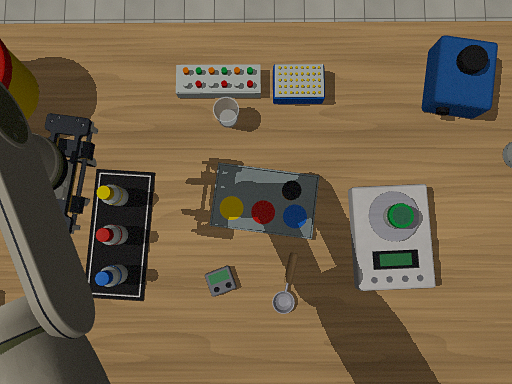

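The jar stands upright in the middle of the pan, lid at (400,215), which is about (512.5,-300) mm. The bottles are unchanged on the mat and the discs are free. Now returning the yellow bottle.

Converted, 120 mm is 0.2, 100 mm is 0.1667.

```bash
echo '[{"dx":0.01,"dy":-0.015,"jaw":60},{"dx":0.01,"dy":-0.0158,"dz":0.0833,"jaw":60},{"dx":0.01,"dy":-0.0158,"dz":0.1667,"jaw":60},{"dx":0.01,"dy":-0.0158,"dz":0.2,"jaw":60},{"dx":0.01,"dy":-0.0158,"dz":0.2,"jaw":60}]' > path.dat && python3 drive.py path.dat >/dev/null
python3 to.py 564 322.6 88 82.3
```

```text
need [0.1 1.  9. ] turn -0.4 | t 29.8 at [563.  322.7  97. ] [-1.799e+02  1.000e-01  8.190e+01] w 60.2 f 0.0 [0.8 0.8 1.6]
```

Converted, 9 mm is 0.015, 6 mm is 0.01, -0.4 degrees is -0.0044.

```bash
echo '[{"dy":0.0017,"dz":0.01,"jaw":60},{"dy":0.0017,"dz":0.015,"yaw":-0.0044,"jaw":60},{"dy":0.0017,"dz":0.015,"yaw":-0.0044,"jaw":60}]' > path.dat && python3 drive.py path.dat >/dev/null
python3 to.py 564 322.6 88 82.3
echo '[{"jaw":20},{"jaw":20},{"jaw":20},{"jaw":20}]' > path.dat && python3 drive.py path.dat >/dev/null
python3 to.py 564 322.6 88 82.3
echo '[{"dz":-0.0667,"jaw":20},{"dz":-0.15,"jaw":20},{"dz":-0.2167,"jaw":20},{"dz":-0.2167,"jaw":20},{"dz":-0.2167,"jaw":20}]' > path.dat && python3 drive.py path.dat >/dev/null
python3 to.py 536.5 58.8 220 82.3
```

```text
need [-1.  -1.4  2. ] turn 0.1 | t 30.2 at [565.5 323.4  90. ] [179.9  -0.   82.4] w 59.8 f 0.0 [ 0.4 -0.2 -0.1]
need [-0.7 -0.9  1.1] turn 0.1 | t 30.7 at [565.  323.2  89.1] [-180.     0.    82.4] w 29.2 f 30.0 [ 0.1 -0.2  0.6]
need [-265.5    7.4   -2.2] turn 0.0 | t 31.3 at [564.5 322.9 217.8] [-179.9    0.    82.3] w 29.4 f 30.0 [ 0.3  0.1 -1.3]
```

Converted, -255 mm is -0.425, -220 mm is -0.3667.

```bash
echo '[{"dx":-0.0917,"dy":0.0025,"jaw":20},{"dx":-0.1833,"dy":0.005,"jaw":20},{"dx":-0.275,"dy":0.0075,"jaw":20},{"dx":-0.3667,"dy":0.01,"jaw":20},{"dx":-0.425,"dy":0.0117,"jaw":20}]' > path.dat && python3 drive.py path.dat >/dev/null
echo '[{"dx":-0.0167,"dy":0.0007,"jaw":20},{"dx":-0.0167,"dy":0.0007,"jaw":20},{"dx":-0.0167,"dy":0.0007,"jaw":20}]' > path.dat && python3 drive.py path.dat >/dev/null
python3 to.py 536.5 58.8 92 82.3
echo '[{"dz":0.0833,"jaw":20},{"dz":0.1583,"jaw":20},{"dz":0.1933,"jaw":20},{"dz":0.2,"jaw":20},{"dz":0.2,"jaw":20}]' > path.dat && python3 drive.py path.dat >/dev/null
python3 to.py 536.5 58.8 92 82.3
```

```text
need [-2.000e+00 -1.000e-01  1.264e+02] turn 0.1 | t 32.3 at [536.8  60.7 218.4] [-179.9   -0.    82.4] w 29.4 f 30.0 [ 0.  -0.2 -1.8]
need [-1.6 -0.8  7.8] turn 0.1 | t 33.0 at [537.5  60.3  99.8] [180.   -0.   82.4] w 29.9 f 30.0 [ 0.8 -0.1 -0.8]
```

Converted, 6 mm is 0.01, 4 mm is 0.0067.

```bash
echo '[{"dx":-0.0017,"dy":-0.0008,"dz":0.0033,"jaw":20},{"dx":-0.0025,"dy":-0.0013,"dz":0.0067,"jaw":20},{"dx":-0.0025,"dy":-0.0013,"dz":0.01,"jaw":20},{"dx":-0.0025,"dy":-0.0013,"dz":0.01,"jaw":20}]' > path.dat && python3 drive.py path.dat >/dev/null
python3 to.py 536.5 58.8 92 82.3
echo '[{"dz":0.0008,"jaw":20},{"dz":0.0008,"jaw":20},{"dz":0.0008,"jaw":20}]' > path.dat && python3 drive.py path.dat >/dev/null
python3 to.py 536.5 58.8 92 82.3
```

```text
need [0.8 0.4 1.1] turn 0.0 | t 33.5 at [536.   58.1  93.1] [-180.     0.    82.3] w 29.6 f 30.0 [-0.8  0.3 -1.7]
need [0.7 0.3 0.7] turn 0.0 | t 33.8 at [536.1  58.2  92.7] [180.   -0.   82.3] w 29.3 f 30.0 [-0.3  0.3 -1.2]
```

Converted, 1 mm is 0.0017, 0.6 mm is 0.001.

```bash
echo '[{"dx":0.001,"dy":0.0005,"dz":0.0017,"jaw":20},{"dx":0.001,"dy":0.0005,"dz":0.0017,"jaw":20}]' > path.dat && python3 drive.py path.dat >/dev/null
python3 to.py 536.5 58.8 92 82.3
echo '[{"dz":0.0017,"jaw":20},{"dz":0.0017,"jaw":20}]' > path.dat && python3 drive.py path.dat >/dev/null
python3 to.py 536.5 58.8 92 82.3
```

```text
need [ 0.  -0.1  0.1] turn 0.1 | t 34.1 at [536.6  58.7  92.1] [180.    0.   82.4] w 29.6 f 30.0 [-2.2 -0.7  4. ]
need [-0.  -0.3  0.1] turn 0.1 | t 34.3 at [536.8  58.8  92.1] [180.   -0.   82.4] w 29.5 f 30.1 [-4.5 -0.1 11. ]
```

```bash
echo '[{"jaw":60},{"jaw":60},{"jaw":60},{"dz":-0.0667,"jaw":60},{"dz":-0.1667,"jaw":60}]' > path.dat && python3 drive.py path.dat >/dev/null
echo '[{"dx":0.0833,"dy":-0.0317,"dz":-0.0467,"jaw":60},{"dx":0.1667,"dy":-0.0633,"dz":-0.0467,"jaw":60},{"dx":0.25,"dy":-0.095,"dz":-0.0467,"jaw":60},{"dx":0.3333,"dy":-0.1267,"dz":-0.0467,"jaw":60},{"dx":0.4,"dy":-0.1517,"dz":-0.0467,"jaw":60}]' > path.dat && python3 drive.py path.dat >/dev/null
echo '[{"dx":0.02,"dy":-0.0083,"jaw":60},{"dx":0.02,"dy":-0.0083,"jaw":60},{"dx":0.02,"dy":-0.0083,"jaw":60}]' > path.dat && python3 drive.py path.dat >/dev/null
python3 to.py 474.7 321.8 88 82.3
python3 - <<'E'
from h import *
s=snap("top")
for c in("yellow",):
  for k in blobs(s,c):
    uv,r=cv2.minEnclosingCircle(k)
    print(c,cv2.contourArea(k),np.round(uv,1),round(r,1),onz(s,uv,116).round(1))
E
```

```text
need [  1.7  -0.8 130.5] turn -0.0 | t 36.0 at [475.3 320.  218.5] [-180.     0.    82.3] w 60.0 f 0.0 [ 0.7 -0.5 -0.2]
yellow 132.5 [227.8 205. ] 7.1 [535.3  59.6]
yellow 64.5 [231.  207.6] 11.9 [529.9  52.9]
```

Converted, 128.5 mm is 0.2142, 122 mm is 0.2033.

```bash
echo '[{"dx":0.0017,"dy":-0.0008,"dz":0.0833,"jaw":60},{"dx":0.0017,"dy":-0.0008,"dz":0.1667,"jaw":60},{"dx":0.0017,"dy":-0.0008,"dz":0.2033,"jaw":60},{"dx":0.0017,"dy":-0.0008,"dz":0.2142,"jaw":60},{"dx":0.0017,"dy":-0.0008,"dz":0.2142,"jaw":60}]' > path.dat && python3 drive.py path.dat >/dev/null
python3 to.py 474.7 321.8 88 82.3
echo '[{"jaw":20},{"jaw":20},{"jaw":20},{"jaw":20}]' > path.dat && python3 drive.py path.dat >/dev/null
python3 to.py 474.7 321.8 88 82.3
echo '[{"dz":-0.0667,"jaw":20},{"dz":-0.15,"jaw":20},{"dz":-0.22,"jaw":20},{"dz":-0.22,"jaw":20},{"dz":-0.22,"jaw":20}]' > path.dat && python3 drive.py path.dat >/dev/null
python3 to.py 526.4 -15.5 220 82.3
```

```text
need [-0.1 -0.4  2.8] turn -0.0 | t 36.6 at [475.1 321.8  90.8] [180.   -0.   82.3] w 60.3 f 0.0 [ 0.7 -0.7  1.1]
need [-0.7  0.1  2.6] turn 0.1 | t 37.1 at [474.7 322.5  90.6] [180.   -0.   82.4] w 29.4 f 30.0 [ 0.9 -0.6  2.6]
need [-327.6   96.9    0.8] turn 0.1 | t 37.8 at [473.9 322.1 220.8] [-1.799e+02  1.000e-01  8.240e+01] w 29.3 f 30.0 [-1.   0.6 -2.8]
```

Careful with the scale: shifts go in shares of 600 mm and turns go in shares of 90 degrees. That gives: -275 mm is -0.4583, -220 mm is -0.3667.

```bash
echo '[{"dx":-0.0917,"dy":0.0267,"jaw":20},{"dx":-0.1833,"dy":0.0533,"jaw":20},{"dx":-0.275,"dy":0.0817,"jaw":20},{"dx":-0.3667,"dy":0.1083,"jaw":20},{"dx":-0.4583,"dy":0.135,"jaw":20}]' > path.dat && python3 drive.py path.dat >/dev/null
echo '[{"dx":-0.0667,"dy":0.02,"jaw":20},{"dx":-0.0883,"dy":0.0267,"jaw":20},{"dx":-0.0883,"dy":0.0267,"jaw":20},{"dx":-0.0883,"dy":0.0267,"jaw":20}]' > path.dat && python3 drive.py path.dat >/dev/null
python3 to.py 526.4 -15.5 93.6 82.3
echo '[{"dz":0.0833,"jaw":20},{"dz":0.1583,"jaw":20},{"dz":0.1917,"jaw":20},{"dz":0.1983,"jaw":20},{"dz":0.1983,"jaw":20}]' > path.dat && python3 drive.py path.dat >/dev/null
python3 to.py 526.4 -15.5 93.6 82.3
```

```text
need [-1.100e+00  1.000e-01  1.277e+02] turn 0.1 | t 38.9 at [526.5 -14.4 221.3] [-179.9   -0.    82.4] w 29.2 f 30.0 [ 0.4  0.5 -1.7]
need [-0.8 -0.9 10.3] turn 0.1 | t 39.5 at [527.4 -14.9 103.9] [180.   -0.   82.4] w 29.3 f 30.0 [-0.4  0.2 -1.3]
```

Converted, 8.5 mm is 0.0142, 6 mm is 0.01.

```bash
echo '[{"dx":-0.0008,"dy":-0.0008,"dz":0.005,"jaw":20},{"dx":-0.0008,"dy":-0.0008,"dz":0.01,"jaw":20},{"dx":-0.0008,"dy":-0.0008,"dz":0.0142,"jaw":20},{"dx":-0.0008,"dy":-0.0008,"dz":0.0142,"jaw":20}]' > path.dat && python3 drive.py path.dat >/dev/null
python3 to.py 526.4 -15.5 93.6 82.3
echo '[{"dz":0.0017,"jaw":20},{"dz":0.0017,"jaw":20}]' > path.dat && python3 drive.py path.dat >/dev/null
python3 to.py 526.4 -15.5 93.6 82.3
```

```text
need [0.7 0.1 0.9] turn 0.0 | t 40.0 at [526.2 -16.2  94.5] [-180.     0.    82.3] w 29.5 f 30.0 [ 0.2 -0.2 -2.2]
need [ 0.6 -0.2  0.2] turn 0.0 | t 40.2 at [526.5 -16.1  93.8] [180.   -0.   82.3] w 29.3 f 30.0 [ 0.4  0.6 -1. ]
```

Converted, 1 mm is 0.0017, 0.6 mm is 0.001.

```bash
echo '[{"dx":0.001,"dz":0.0017,"jaw":20},{"dx":0.001,"dz":0.0017,"jaw":20}]' > path.dat && python3 drive.py path.dat >/dev/null
python3 to.py 526.4 -15.5 93.6 82.3
echo '[{"dz":0.0008,"jaw":20},{"dz":0.0008,"jaw":20}]' > path.dat && python3 drive.py path.dat >/dev/null
python3 to.py 526.4 -15.5 93.6 82.3
```

```text
need [-0.  -0.5  0.1] turn 0.1 | t 40.5 at [526.9 -15.5  93.7] [180.    0.   82.4] w 29.4 f 30.0 [-2.3  1.3  6.8]
need [-0.  -0.6  0.1] turn 0.1 | t 40.8 at [527.  -15.5  93.7] [179.9   0.   82.4] w 29.5 f 30.0 [-4.   0.4 10.6]
```

Converted, -100 mm is -0.1667, -40 mm is -0.0667.

```bash
echo '[{"jaw":60},{"jaw":60},{"jaw":60},{"dz":-0.0667,"jaw":60},{"dz":-0.1667,"jaw":60}]' > path.dat && python3 drive.py path.dat >/dev/null
echo '[{"dx":0.0833,"dy":-0.0483,"dz":-0.0433,"jaw":60},{"dx":0.1667,"dy":-0.0967,"dz":-0.0433,"jaw":60},{"dx":0.25,"dy":-0.145,"dz":-0.0433,"jaw":60},{"dx":0.3333,"dy":-0.1933,"dz":-0.0433,"jaw":60},{"dx":0.4167,"dy":-0.2417,"dz":-0.0433,"jaw":60}]' > path.dat && python3 drive.py path.dat >/dev/null
echo '[{"dx":0.0667,"dy":-0.0417,"jaw":60},{"dx":0.1083,"dy":-0.065,"jaw":60},{"dx":0.1083,"dy":-0.065,"jaw":60},{"dx":0.1083,"dy":-0.065,"jaw":60}]' > path.dat && python3 drive.py path.dat >/dev/null
python3 to.py 385.2 321 88 82.3
python3 - <<'E'
from h import *
s=snap("top")
for c in("yellow","red"):
  for k in blobs(s,c):
    uv,r=cv2.minEnclosingCircle(k)
    print(c,cv2.contourArea(k),np.round(uv,1),round(r,1),onz(s,uv,116).round(1))
E
```

```text
need [  0.3  -1.1 129.9] turn 0.1 | t 42.5 at [386.2 320.6 217.9] [-180.     0.    82.4] w 60.1 f 0.0 [ 0.1 -0.2  0.4]
yellow 131.5 [227.8 205. ] 7.1 [535.3  59.6]
yellow 58.5 [231.2 207.6] 11.8 [529.7  52.5]
red 133.0 [263.5 209.2] 6.9 [526.1 -15.2]
red 101.0 [ 0.  64.5] 19.5 [844.3 558.2]
```

Red is centred. Fetching blue.

Converted, 128 mm is 0.2133, 122 mm is 0.2033.

```bash
echo '[{"dy":-0.0017,"dz":0.0833,"jaw":60},{"dy":-0.0017,"dz":0.1667,"jaw":60},{"dy":-0.0017,"dz":0.2033,"jaw":60},{"dy":-0.0017,"dz":0.2133,"jaw":60},{"dy":-0.0017,"dz":0.2133,"jaw":60}]' > path.dat && python3 drive.py path.dat >/dev/null
python3 to.py 385.2 321 88 82.3
echo '[{"jaw":20},{"jaw":20},{"jaw":20},{"jaw":20}]' > path.dat && python3 drive.py path.dat >/dev/null
python3 to.py 385.2 321 88 82.3
echo '[{"dz":-0.0667,"jaw":20},{"dz":-0.15,"jaw":20},{"dz":-0.22,"jaw":20},{"dz":-0.22,"jaw":20},{"dz":-0.22,"jaw":20}]' > path.dat && python3 drive.py path.dat >/dev/null
python3 to.py 516.3 -89.7 220 82.3
```

```text
need [ 0.  -0.5  2.8] turn -0.0 | t 43.2 at [385.7 320.9  90.8] [180.   -0.   82.3] w 59.9 f 0.0 [-0.3  0.2  0.8]
need [-0.5  0.1  2.6] turn 0.1 | t 43.7 at [385.2 321.5  90.6] [180.   -0.   82.4] w 29.3 f 30.0 [ 0.3 -1.3  2.2]
need [-389.5  185.2    1. ] turn 0.1 | t 44.3 at [384.6 321.  221. ] [-1.799e+02  1.000e-01  8.240e+01] w 29.3 f 30.0 [ 0.3 -0.  -3.3]
```

Converted, -260 mm is -0.4333, -208 mm is -0.3467.

```bash
echo '[{"dx":-0.0867,"dy":0.0417,"jaw":20},{"dx":-0.1733,"dy":0.0833,"jaw":20},{"dx":-0.26,"dy":0.125,"jaw":20},{"dx":-0.3467,"dy":0.165,"jaw":20},{"dx":-0.4333,"dy":0.2067,"jaw":20}]' > path.dat && python3 drive.py path.dat >/dev/null
echo '[{"dx":-0.0833,"dy":0.04,"jaw":20},{"dx":-0.1667,"dy":0.08,"jaw":20},{"dx":-0.215,"dy":0.1017,"jaw":20},{"dx":-0.215,"dy":0.1017,"jaw":20},{"dx":-0.215,"dy":0.1017,"jaw":20}]' > path.dat && python3 drive.py path.dat >/dev/null
python3 to.py 516.3 -89.7 93.6 82.3
echo '[{"dz":0.0833,"jaw":20},{"dz":0.1583,"jaw":20},{"dz":0.1917,"jaw":20},{"dz":0.1983,"jaw":20},{"dz":0.1983,"jaw":20}]' > path.dat && python3 drive.py path.dat >/dev/null
python3 to.py 516.3 -89.7 93.6 82.3
```

```text
need [ -1.4   0.9 126.7] turn 0.0 | t 45.5 at [515.6 -88.2 220.3] [-179.8   -0.    82.3] w 29.3 f 30.0 [-0.6 -0.3 -1.3]
need [-1.6 -0.3 10.1] turn 0.1 | t 46.2 at [516.8 -88.1 103.7] [180.   -0.   82.4] w 29.2 f 30.0 [-0.1 -0.1 -1.3]
```

Converted, 8.5 mm is 0.0142, 6 mm is 0.01.

```bash
echo '[{"dx":-0.0017,"dy":-0.0005,"dz":0.005,"jaw":20},{"dx":-0.0017,"dy":-0.0005,"dz":0.01,"jaw":20},{"dx":-0.0017,"dy":-0.0005,"dz":0.0142,"jaw":20},{"dx":-0.0017,"dy":-0.0005,"dz":0.0142,"jaw":20}]' > path.dat && python3 drive.py path.dat >/dev/null
python3 to.py 516.3 -89.7 93.6 82.3
echo '[{"dz":0.0017,"jaw":20},{"dz":0.0017,"jaw":20}]' > path.dat && python3 drive.py path.dat >/dev/null
python3 to.py 516.3 -89.7 93.6 82.3
```

```text
need [0.2 0.3 0.8] turn 0.0 | t 46.7 at [516.  -89.8  94.4] [-180.    -0.    82.3] w 29.5 f 30.0 [-0.8 -0.3 -1.9]
need [0.2 0.  0.1] turn 0.0 | t 46.9 at [516.3 -89.9  93.7] [180.    0.   82.3] w 29.7 f 30.0 [ 0.3 -1.2 -1.6]
```

Converted, 1 mm is 0.0017.

```bash
echo '[{"dz":0.0017,"jaw":20},{"dz":0.0017,"jaw":20}]' > path.dat && python3 drive.py path.dat >/dev/null
python3 to.py 516.3 -89.7 93.6 82.3
echo '[{"jaw":60},{"jaw":60},{"jaw":60},{"dz":-0.0667,"jaw":60},{"dz":-0.1667,"jaw":60}]' > path.dat && python3 drive.py path.dat >/dev/null
echo '[{"dx":0.0833,"dy":-0.0483,"dz":-0.0433,"jaw":60},{"dx":0.1667,"dy":-0.0967,"dz":-0.0433,"jaw":60},{"dx":0.25,"dy":-0.145,"dz":-0.0433,"jaw":60},{"dx":0.3333,"dy":-0.1933,"dz":-0.0433,"jaw":60},{"dx":0.4167,"dy":-0.2417,"dz":-0.0433,"jaw":60}]' > path.dat && python3 drive.py path.dat >/dev/null
echo '[{"dx":0.0917,"dy":-0.05,"jaw":60},{"dx":0.1833,"dy":-0.065,"jaw":60},{"dx":0.1833,"dy":-0.065,"jaw":60},{"dx":0.1833,"dy":-0.065,"jaw":60}]' > path.dat && python3 drive.py path.dat >/dev/null
python3 - <<'E'
from h import *
s=snap("top","t9");snap("side","s9")
for c in("yellow","red","blue","green"):
  for k in blobs(s,c):
    uv,r=cv2.minEnclosingCircle(k)
    print(c,cv2.contourArea(k),np.round(uv,1),round(r,1),onz(s,uv,116).round(1))
E
```

```text
need [ 0.1 -0.3  0.1] turn 0.1 | t 47.2 at [516.5 -89.8  93.7] [180.    0.   82.4] w 29.3 f 30.0 [-2.5  1.5  6.5]
yellow 131.5 [227.8 205. ] 7.1 [535.3  59.6]
yellow 62.0 [231.  207.6] 11.9 [529.9  52.8]
red 133.0 [263.5 209.2] 6.9 [526.1 -15.2]
red 102.0 [ 0.  64.5] 19.5 [844.3 558.2]
red 26.5 [261. 220.] 7.3 [503.7  -9.8]
blue 3659.5 [466.  72.] 42.7 [ 821.3 -455.1]
blue 134.5 [299. 214.] 7.3 [515.9 -89.2]
blue 46.0 [297.6  83. ] 29.9 [798.8 -90.6]
green 474.0 [400.1 215.4] 13.2 [ 512.3 -299.6]
green 338.5 [395.1 259. ] 16.6 [ 422.6 -285.7]
green 150.5 [218.2 276.7] 10.3 [387.8  78.7]
```

View pics/t9.png

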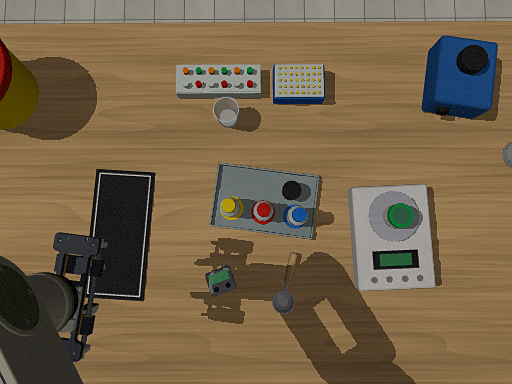

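View pics/s9.png

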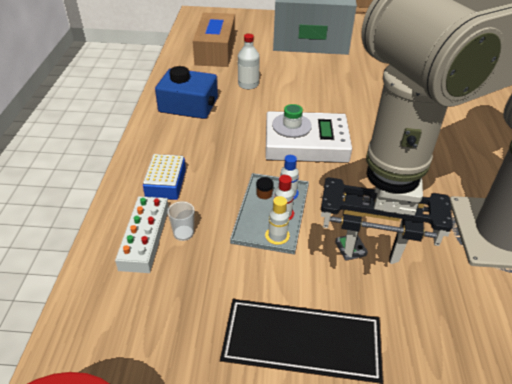

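Both views show every bottle upright on its own disc (caps at (228,205), (264,209), (299,214)). The jar is centred on the pan at (400,215), the pot hasn't moved, and the arm is clear. Handing in.

```bash
python3 -c "
from plant import manip, eyes, ticket
print(ticket.sign_off())"
```

```text
the job is handed in; nothing more can be done
None
```

The job is handed in at about 49 s of the 144 s: by the last pictures the jar stands centred on the balance pan, each bottle stands within about 1.5 mm of its own disc's centre, and the amber pot was left where it was; the hand-in returned no verdict.

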